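Press the battery pack down and slide it home under the charger's leaf spring

ROBOT

A 6-joint arm with a two-finger parallel gripper is mounted at the origin on a cart in front of the work surface, level with it; the furniture and walls round the work are solid. World frame = base frame: x ahead of the robot, y to its left, z up, the work surface at z = 0. Lengths are in mm, angles in rad, forces in N, time in s.
With the tool pointing down it reaches from about 275 to 825 mm from the base axis. Payload 4.9 kg.
Tool frame: the origin (TCP) lies midway between the tips of the shut fingers; the grasp point (between the pads) lies r.grasp_offset behind it (r.grasp_offset is the distance from the TCP to the grasp point, in mm); z points along the fingers, y is the direction in which the jaws open and shut (so a half turn about z gives the same grasp; the last joint's range is limited). The gripper opens to 85 mm and grips with 20 to 120 N. Pads are 22 mm wide; open, the fingers measure 114 mm over their backs; the gripper's body (76 mm by 85 mm) begins 54 mm behind the grasp point. The pads swing forward as they close: fully open they stand 13 mm farther back than shut.
Start: joints at [1.007, 0.326, -0.193, 1.052, 0, 1.437], TCP at [229.176, 499.997, 231.281] pointing down, gripper open.
Joint ranges: [-2.65, 2.65], [-0.97, 1.79], [-1.3, 1.35], [-1.93, 2.1], [-1.47, 1.37], [-3.14, 3.14]. Speed limits (rad/s): [2.57, 2.57, 3.14, 3.14, 3.14, 3.14].

INTERFACE

Orientations are given as a unit quaternion [w, x, y, z].
In Python, from bench import status, eyes, r gives the robot as it stands. The module is installed in compiled form; this text tells all that it offers.
- The arm moves only by the tool send_rows, never from a script. Its argument "increments" is a list of rows, each a list of 6 numbers: the shift along the tool's x, y, z in mm, then the turn, a rotation vector about the tool's x, y, z in degrees. In form: [[dx, dy, dz, ax, ay, az], ...]. A call has 1 to 20 rows; each row is the pose to reach, as a shift and turn from the pose commanded when the call began, along the tool's axes at that moment; what a row does not reach only later rows make up. A row lasts 1/12 s, in which the tool goes at most 41.7 mm and 7.16 degrees, less where a joint would pass 70% of its speed; a pose out of reach is approached as far as the arm can. A call with a gripper value outside its range is refused whole. "fingers" is the opening, from 0 (shut) to 1 (fully open), set as the call begins (left out, the last holds). The fingers move at their own pace and stop on an object; "squeeze" is the grip in N (left out, the last holds). Time passes only in rows, so rows that repeat a pose let the fingers close. It gives the time, the measured TCP pose, the force and the opening at its end, in the units of the state.
- status.observe(): the state, without advancing time (a new reading comes with each control period).
- eyes.capture(name): name is "side" or "top" or "wrist"; returns (picture, depth): 480x640x3 uint8, red, green, blue; 480x640 float32, mm along the optical axis (not along the pixel's ray), 0 where there is no reading.
- eyes.camera_params(name): a dict with "fovy" (degrees; the focal length in pixels is half the picture's height over the tangent of half this angle, whatever the lens; pixels are square), "cx", "cy" (the principal point, pixels), "T" (4x4, takes a point from camera to world coordinates); the wrist camera has in their place "tool_from_camera" (4x4, takes a point from camera to tool coordinates, whose origin is the TCP and whose axes are the flange's). Camera axes: x right, y down, z forward; pixel columns grow to the right and rows downward; lengths in mm; the calibration is good to about 2 mm. A picture is of the moment at which its call begins: read the wrist's pose just before it. camera_params takes no time and is no camera call.
- r.close_job(): hands the job in, once; it reports no verdict.
The state is a dict: "clock": time; "qpos": joint angles; "joint_vel": joint speeds; "joint_efforts": joint torques, N m; "tool_pos": TCP position; "ee_rot": TCP orientation; "force": force on the tool from outside, world axes, zero at the start; "torque": the same for the moment, N m; "opening": finger opening in mm.
Only numpy, scipy, OpenCV 4.12 (cv2) and the standard library are available. Lean on these libraries where they do the work, as an engineer would, in place of code of your own. Each camera call takes 0.05 s, during which the arm holds its last target. There are 200 camera calls.

TASK

Load the battery pack into the bench charger: with a fingertip press the pack down hard against its sprung bed and, keeping it pressed, slide it forward under the bridge and the leaf spring until its nose is fully home against the end block, then let go and leave it clamped there. Push it only, do not pick it up, and leave the other things on the bench alone.

Things in the scene. Friction and masses are not known exactly. Their poses are not given: they have to be found in the camera images.
- charger: Grey bench charger, a cradle fixed to the worktop, 200 x 84 x 57 mm. Origin on the worktop under its channel; x runs along the channel in the sliding direction, from the open loading end to the end block; z up. The channel (x = -105 to +65 mm) is 49 mm wide between rails 9 mm thick with tops 34 mm high. A 20 mm high lip closes the loading end. Screw heads on the bridge reach 58.5 mm.
- bridge (a point): Middle of the lower front edge of the fixed bridge over the channel, 47 mm above the worktop, at x = +15 mm of the charger. The bridge reaches to x = +27 mm; its top is 57 mm high.
- stop (a point): Point on the stop face of the end block, at x = +65 mm of the charger, 30 mm above the worktop. The block's top is 51 mm high.
- bed (a joint): Aluminium sprung bed, the moving floor of the channel, 164 x 46 mm: how far it is pressed down, 0 = fully up (top 30 mm above the worktop), 0.010 = fully down (20 mm). It moves straight down without tilting. Its spring pushes up with 6 N at the top and 1 N more per mm: 11 N at 5 mm, 14 N at 8 mm, 16 N at the bottom.
- bed_top (a point): Point on the bed's top surface, straight above the charger's origin.
- leaf_spring (a joint): Steel leaf spring, 34 mm wide, hinged behind the bridge (x = +29 mm, 47.5 mm high) and trailing towards the end block. 0 = free, its rounded foot at x = +57 mm hanging 40 mm above the worktop; the value (rad) grows as the pack lifts it, about 0.22 with the pack home and let go. It then presses down with about 5 N.
- pack: Loose battery pack, 90 x 46 mm, 0.13 to 0.22 kg, lying on the bed, 1.5 mm play to each rail. Origin at the centre of its underside; x points to its nose, along the charger's x. x = -45 to -15 mm: low orange thumb step, 14 mm high; on to x = +45 mm: black body, 22 mm high. Starts 35 to 52 mm on the loading side of the charger's origin; home (nose at the stop) it is at +20 mm. Sliding takes 5 to 12 N.
- thumb_step (a point): Middle of the flat top (30 x 46 mm) of the orange thumb step, 44 mm above the worktop while the bed is up. 15 mm ahead of it an upright 8 mm riser, the rear of the black body, can be pushed against.
- nose (a point): Middle of the pack's front face, 11 mm above its underside, 75 mm ahead of the thumb step's middle. Unpressed, the body's top is 52 mm high and runs against the bridge; the pack passes once pressed down over 5 mm (7 to 9 is comfortable). Let go at home, it rises to the bridge and stays clamped 5 to 6 mm down between bed, bridge and leaf spring.
- relay: Bystander: loose relay with an orange-brown cap, 21 x 28 x 39 mm, upright beside the charger. Origin under its centre.
- toroid: Bystander: loose green and copper ring choke, 48 mm across, 16 mm high, on the charger's other side. Origin under its centre.
- tape_measure: Bystander: loose yellow tape measure, 34 x 68 x 60 mm. Origin under its centre.
- jar: Bystander: loose clear jar with a yellow cap, 53 mm across, 64 mm high, behind the charger. Origin under its centre.
- lamp_shade (a point): Middle of the lower rim of the fixed silver lamp shade, 0.50 m above the worktop, about 230 mm across and 240 mm high, always in the same place. A raised wrist or elbow can run into it when the arm swings from right to left: swing close to the base. The space over the charger is clear.
Things that resemble listed ones, but are neither listed nor needed, are in the scene too. Of the things like the pack, leave any that is blue; of the rest the smaller one is meant.

How it is judged:
By the outcome, as a careful person would: the job done as asked, in the order asked, and still so for the second after the job is handed in, with the robot touching nothing.
It also fails if it takes over 40 s, if anything falls off the work surface, if the arm or the gripper's body presses on something with over 40 N, if the wrist force passes 120 N, or if a joint passes its speed limit or range.

## Working session

There is one attempt and no reset: what is moved stays moved. The work goes in short steps, Python scripts to look and compute and a tool call to move; the robot and the scene stay as the last step left them, time stands still between calls to the robot, and variables do not carry over. Pictures are saved under pics/ and viewed, about 8 in all and at most 12, crops included, and the job is handed in when it is done.

Besides the shell and the picture viewer there is one more tool, called after "Emit:" by a JSON object that holds its "api" and its "payload". send_rows: Moves the arm, as the interface text tells. Its arguments: {"type":"object","properties":{"increments":{"type":"array"},"fingers":{"type":"number"},"squeeze":{"type":"number"}},"required":["increments"]}

```bash
mkdir -p pics; ls; cat > h.py <<'E'
import numpy as np, cv2
from bench import status, eyes, r
def K(name):
    p=eyes.camera_params(name); f=240/np.tan(np.radians(p["fovy"])/2); return p,f
def grab(name,tag):
    s=status.observe(); im,d=eyes.capture(name); cv2.imwrite(f"pics/{tag}.png",im[:,:,::-1]); np.save(f"pics/{tag}.npy",d); return s,im,d
E
python3 - <<'E'
from h import *
for n in("side","top"):
    s,im,d=grab(n,n); p,f=K(n); print(n,f,p)
print(s, r.grasp_offset); print(eyes.camera_params("wrist"))
E
```

```text
pics
side 580.7046142117266 {'fovy': 44.9097363033969, 'cx': 314.55455484573173, 'cy': 235.77395118761368, 'T': array([[-9.69066332e-01, -9.54936445e-02,  2.27577259e-01,
         3.00908453e+02],
       [-2.46795484e-01,  3.69121296e-01, -8.96014206e-01,
         1.30220333e+03],
       [ 1.56004935e-03, -9.24462240e-01, -3.81270420e-01,
         8.22977565e+02],
       [ 0.00000000e+00,  0.00000000e+00,  0.00000000e+00,
         1.00000000e+00]])}
top 521.6866786678991 {'fovy': 49.40923460828585, 'cx': 324.3443883491352, 'cy': 239.3010797187319, 'T': array([[ 5.23971509e-04, -9.98283869e-01,  5.85580309e-02,
         5.24279993e+02],
       [-9.99693332e-01,  9.26878612e-04,  2.47463716e-02,
         6.83407772e+01],
       [-2.47581797e-02, -5.85530394e-02, -9.97977241e-01,
         1.48189300e+03],
       [ 0.00000000e+00,  0.00000000e+00,  0.00000000e+00,
         1.00000000e+00]])}
{'clock': 0.05, 'qpos': array([ 1.00679152e+00,  3.26923601e-01, -1.93582195e-01,  1.05200190e+00,
       -1.01207925e-05,  1.43662710e+00]), 'joint_vel': array([-6.66057485e-06, -7.31744737e-04,  2.
[... 263 characters left out ...]
52041]), 'ee_rot': array([-2.87922588e-04,  2.13267030e-01,  9.76993573e-01, -8.05803453e-04]), 'force': array([ 0.60539996, -0.61126971, -0.01197625]), 'torque': array([ 0.00862368, -0.03588247, -0.00279567]), 'opening': 85.76813214573507} 18.700000000000003
{'fovy': 63.68066604709468, 'cx': 329.0591757888367, 'cy': 245.33377037669212, 'tool_from_camera': array([[-9.66081613e-05, -9.45463067e-01, -3.25729303e-01,
         8.35262557e+01],
       [ 9.99999612e-01,  1.93936855e-04, -8.59512041e-04,
        -9.22028275e-02],
       [ 8.75807808e-04, -3.25729259e-01,  9.45462682e-01,
        -1.43455710e+02],
       [ 0.00000000e+00,  0.00000000e+00,  0.00000000e+00,
         1.00000000e+00]])}
```

View pics/top.png

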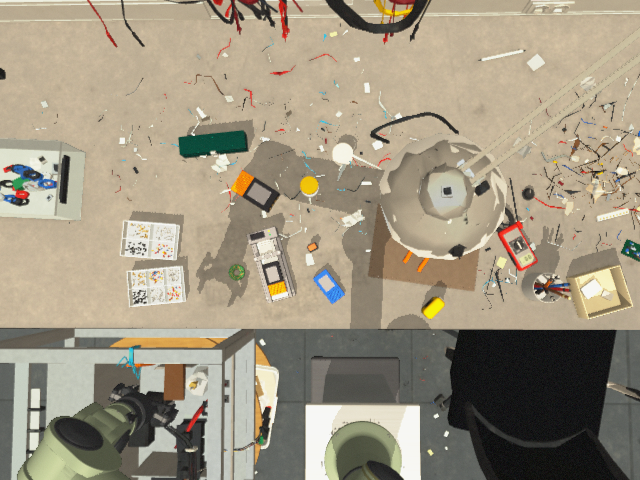

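View pics/side.png

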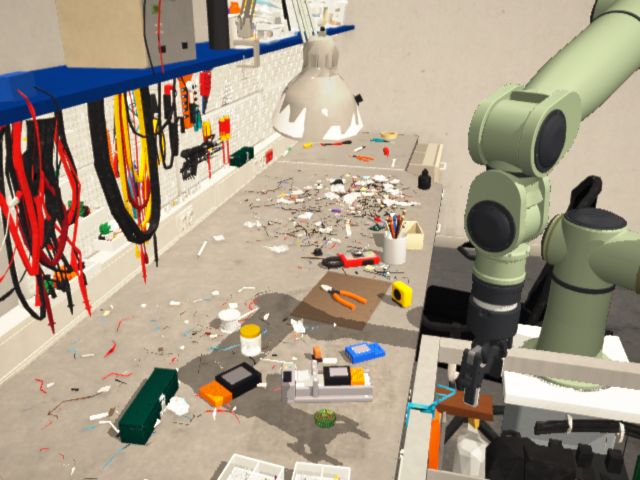

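The top picture shows the charger at (270,265). Three things look like the pack:
- the orange and black one in the charger, at (275,278)
- a larger orange and black one, lying loose at (256,190)
- a blue one at (329,285)

I choose the one in the charger: it isn't blue and it's the smaller of the other two. I'll check that in a close crop.

```bash
python3 - <<'E'
from h import *
a=cv2.imread("pics/top.png")[215:315,225:345]; a=cv2.resize(a,None,fx=6,fy=6,interpolation=cv2.INTER_CUBIC)
b=cv2.imread("pics/side.png")[330:440,265:415]; b=cv2.resize(b,None,fx=5,fy=5,interpolation=cv2.INTER_CUBIC)
cv2.imwrite("pics/topc.png",a); cv2.imwrite("pics/sidec.png",b)
d=np.load("pics/top.npy"); p,f=K("top")
for u,v in [(277,288),(274,272),(256,190),(329,285),(270,245),(300,290),(265,232)]:
    z=d[v,u]; P=p["T"]@[ (u-p["cx"])*z/f,(v-p["cy"])*z/f,z,1]; print(u,v,P[:3].round(1))
E
```

```text
277 288 [474.4 234.5  42.4]
274 272 [518.5 241.6  54.1]
256 190 [748.4 296.5  31.4]
329 285 [482.4  91.4  26.9]
270 245 [593.  254.5  43.1]
300 290 [467.5 173.8   3.2]
265 232 [628.6 267.7  50. ]
```

View pics/topc.png

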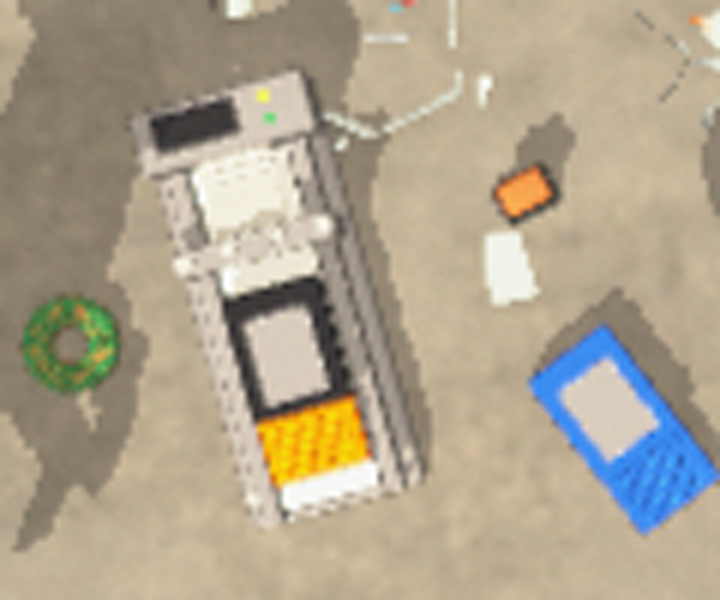

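View pics/sidec.png

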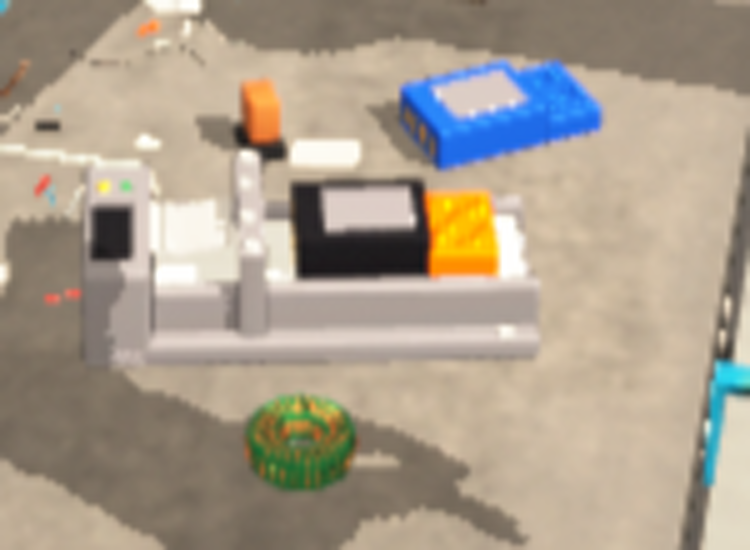

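The crops confirm it. The pack lies in the charger with its black body next to the bridge, and its orange step has its centre near top pixel (277,288), at about (474,234,42). That agrees with the expected 44 mm height. Next I look with the wrist camera.

Emit:
{"api": "send_rows", "payload": {"increments": [[-219,-27,15,0,0,-20],[-437,-54,30,0,0,-39.4],[-437,-54,30,0,0,-39.4],[-437,-54,30,0,0,-39.4],[-437,-54,30,0,0,-39.4],[-437,-54,30,0,0,-39.4],[-437,-54,30,0,0,-39.4],[-437,-54,30,0,0,-39.4],[-437,-54,30,0,0,-39.4],[-437,-54,30,0,0,-39.4],[-437,-54,30,0,0,-39.4],[-437,-54,30,0,0,-39.4],[-437,-54,30,0,0,-39.4],[-437,-54,30,0,0,-39.4],[-437,-54,30,0,0,-39.4],[-437,-54,30,0,0,-39.4]], "fingers": 0}}

```text
clock: 1.43
tool_pos: [602.7, 269.9, 201.6]
ee_rot: [-0.0, -0.13, 0.992, 0.0]
force: [0.0, -0.1, -0.0]
opening: 0.0
```

```bash
cat >> h.py <<'E'
from scipy.spatial.transform import Rotation as R
def camT(s):
    T=np.eye(4); q=s["ee_rot"]; T[:3,:3]=R.from_quat(np.r_[q[1:],q[0]]).as_matrix(); T[:3,3]=s["tool_pos"]
    return T@eyes.camera_params("wrist")["tool_from_camera"]
E
python3 - <<'E'
from h import *
import pickle
s,im,d=grab("wrist","w1"); pickle.dump(s,open("pics/w1.pkl","wb"))
print(s["clock"],s["tool_pos"],s["ee_rot"],s["force"],s["opening"])
E
```

```text
1.4333 [602.72112186 269.93159874 201.55666923] [-1.32723990e-04 -1.29524860e-01  9.91576163e-01  7.34618912e-05] [ 0.04566593 -0.12482628 -0.00288596] 0.022961651823654887
```

View pics/w1.png

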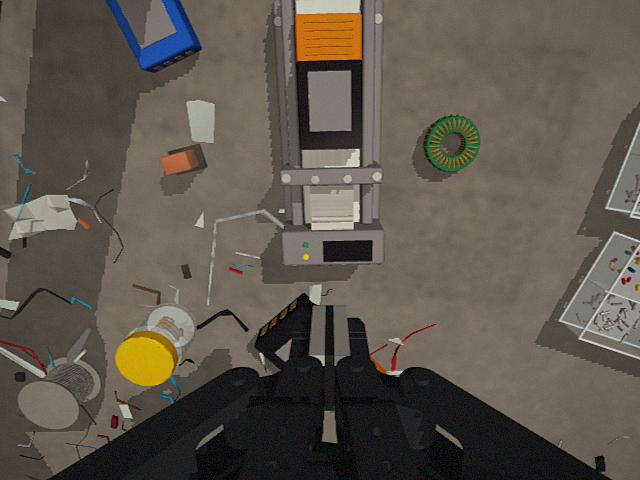

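The wrist view shows the charger upright in the picture, nearly in line with the tool. The orange step spans (297..362, 13..60), the body's front edge is at v=149, the bridge at v=165–186, and the end block's top at v=228–264. Next I compute positions and a second view for height.

```bash
cat >> h.py <<'E'
def ray(s,u,v):
    p,f=K("wrist"); T=camT(s); return T[:3,3],T[:3,:3]@[(u-p["cx"])/f,(v-p["cy"])/f,1]
def onz(s,u,v,z):
    o,d=ray(s,u,v); return o+d*(z-o[2])/d[2]
def dep(s,D,u,v):
    o,d=ray(s,u,v); return o+d*float(np.median(D[v-1:v+2,u-1:u+2]))
E
python3 - <<'E'
from h import *
import pickle
s=pickle.load(open("pics/w1.pkl","rb")); D=np.load("pics/w1.npy")
for n,u,v,z in [("stepRL",298,13,44),("stepRR",361,13,44),("stepFL",297,60,44),("stepFR",362,60,44),("bodyL",299,149,52),("bodyR",361,149,52),("bridgeFL",281,165,57),("bridgeFR",382,165,57),("blkL",284,264,51),("blkR",383,264,51),("railL",284,110,34),("railR",374,110,34),("stopface",330,228,51),("screwL",287,177,58.5),("screwR",377,177,58.5)]:
    print(n,onz(s,u,v,z).round(1))
for n,u,v in [("step",330,36),("body",330,70),("bodytop",305,120),("block",300,255),("bed",330,5),("bench",450,230),("stopblk",350,234)]: print(n,dep(s,D,u,v).round(1))
E
```

```text
stepRL [465.4 210.9  44. ]
stepRR [454.3 252.5  44. ]
stepFL [493.9 217.   44. ]
stepFR [482.1 261.4  44. ]
bodyL [552.3 233.   52. ]
bodyR [540.6 277.2  52. ]
bridgeFL [566.4 223.1  57. ]
bridgeFR [547.3 294.9  57. ]
blkL [644.7 242.4  51. ]
blkR [623.9 320.6  51. ]
railL [529.  214.4  34. ]
railR [511.5 280.4  34. ]
stopface [605.4 270.8  51. ]
screwL [573.5 229.4  58.5]
screwR [556.5 293.7  58.5]
step [473.5 235.7  45.2]
body [495.  241.4  53.4]
bodytop [531.3 232.5  53.2]
block [633.8 253.2  50.9]
bed [452.3 230.1  31. ]
bench [592.9 383.    0.9]
stopblk [606.2 287.5  50.8]
```

Emit:
{"api": "send_rows", "payload": {"increments": [[60,0,35,0,0,0],[100,0,70,0,0,0],[100,0,70,0,0,0],[100,0,70,0,0,0],[100,0,70,0,0,0],[100,0,70,0,0,0]]}}

```text
clock: 1.98
tool_pos: [507.9, 244.3, 132.4]
ee_rot: [0.001, -0.129, 0.992, 0.0]
force: [0.5, -0.3, 0.7]
opening: 0.1
```

```bash
python3 - <<'E'
from h import *
import pickle
s,im,d=grab("wrist","w2"); pickle.dump(s,open("pics/w2.pkl","wb"))
print(s["clock"],s["tool_pos"],s["ee_rot"],s["force"])
E
```

```text
1.9833 [507.88576949 244.28019858 132.36223473] [ 1.16815838e-03 -1.29226533e-01  9.91614391e-01  1.95939354e-04] [ 0.50101479 -0.26754166  0.68882481]
```

View pics/w2.png

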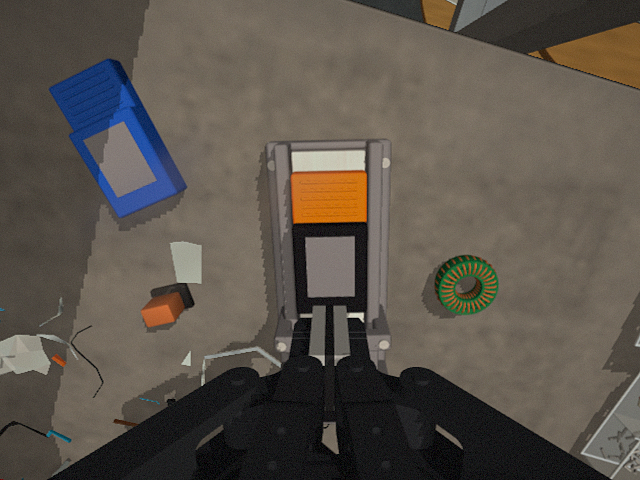

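In the second view the step corners are at (291,171), (367,171), (292,222) and (368,224). I'll triangulate these with the first view.

```bash
python3 - <<'E'
from h import *
import pickle
a=pickle.load(open("pics/w1.pkl","rb"));b=pickle.load(open("pics/w2.pkl","rb"))
P=[]
for p,q in [((298,13),(291,171)),((361,13),(367,171)),((297,60),(292,222)),((362,60),(368,224))]:
    o1,d1=ray(a,*p);o2,d2=ray(b,*q); t=np.linalg.lstsq(np.c_[d1,-d2],o2-o1,rcond=None)[0]
    A,B=o1+d1*t[0],o2+d2*t[1]; P.append((A+B)/2); print(P[-1].round(1),np.linalg.norm(A-B).round(2), onz(b,*q,44).round(1))
c=np.mean(P,0); c44=np.mean([onz(b,*q,44) for q in((291,171),(367,171),(292,222),(368,224))],0); print(c,c44)
Rm=R.from_quat(np.r_[b["ee_rot"][1:],b["ee_rot"][0]]).as_matrix()
print("tool shift to step44:",Rm.T@(c44-b["tool_pos"]), "axis",Rm[:,0])
E
```

```text
[465.1 209.7  41.9] 1.9 [465.  208.9  44. ]
[453.7 252.7  41.6] 0.4 [453.4 252.6  44. ]
[494.3 217.   47.7] 0.7 [495.5 216.6  44. ]
[482.9 261.2  50.8] 0.32 [484.6 262.6  44. ]
[474.01644024 235.17302734  45.50469636] [474.5975194  235.16792007  44.        ]
tool shift to step44: [34.72089421 -0.28427563 88.28026072] axis [-0.96659828 -0.25628532 -0.00236737]
```

The step centre comes out at (474.3, 235.2), height 44–45.5 mm, which is consistent. I'll move to hover about 8 mm above it.

Emit:
{"api": "send_rows", "payload": {"increments": [[37,0,0,0,0,0],[37,0,0,0,0,0],[37,0,40,0,0,0],[37,0,70,0,0,0],[37,0,80,0,0,0],[37,0,80,0,0,0],[37,0,80,0,0,0]]}}

```text
clock: 2.62
tool_pos: [472.8, 234.4, 52.1]
ee_rot: [0.001, -0.129, 0.992, 0.0]
force: [0.8, 1.0, 1.1]
opening: 0.1
```

```bash
python3 - <<'E'
from h import *
s,im,d=grab("wrist","w3"); side=eyes.capture("side")[0][:,:,::-1]
a=cv2.resize(side[330:430,265:415],None,fx=4,fy=4,interpolation=cv2.INTER_CUBIC)
b=cv2.resize(im[230:430,260:400,::-1],None,fx=2,fy=2)[:400]
cv2.imwrite("pics/c3.png",np.hstack([a[:400],b][:1]+[b])[:, :800]) if False else cv2.imwrite("pics/c3.png",np.hstack([cv2.resize(a,(520,347)),cv2.resize(b,(243,347))]))
print(s["clock"],s["tool_pos"],s["force"])
E
```

```text
2.6167 [472.8320829  234.38713304  52.13471701] [0.77381103 1.02594648 1.06175696]
```

View pics/c3.png

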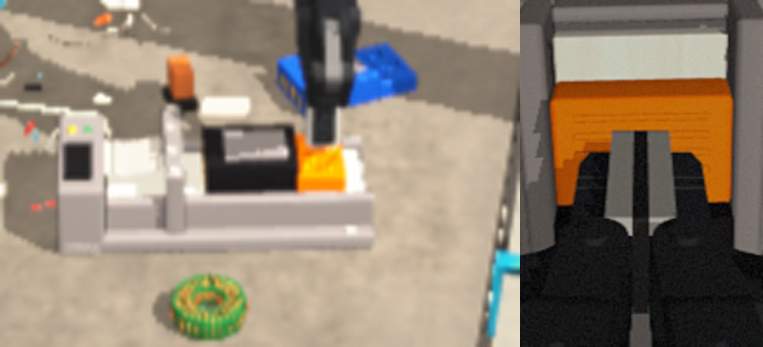

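The fingertips (right crop, about (640,130)) are centred over the orange step, with the black body just ahead. Now I go down slowly to feel for contact.

Emit:
{"api": "send_rows", "payload": {"increments": [[0,0,3,0,0,0],[0,0,5,0,0,0],[0,0,7,0,0,0],[0,0,8,0,0,0],[0,0,9,0,0,0],[0,0,9,0,0,0],[0,0,9,0,0,0]]}}

```text
clock: 3.3
tool_pos: [471.8, 234.0, 42.7]
ee_rot: [0.0, -0.129, 0.992, 0.0]
force: [0.2, -1.2, 6.2]
opening: -0.4
```

Contact at about 43–44 mm, with 6 N. Now I press to about 8 mm down.

Emit:
{"api": "send_rows", "payload": {"increments": [[0,0,2,0,0,0],[0,0,4,0,0,0],[0,0,6,0,0,0],[0,0,7,0,0,0],[0,0,7,0,0,0],[0,0,7,0,0,0]]}}

```text
clock: 3.8
tool_pos: [471.8, 234.0, 36.2]
ee_rot: [0.0, -0.129, 0.992, 0.0]
force: [-2.1, -0.3, 10.3]
opening: -0.1
```

Emit:
{"api": "send_rows", "payload": {"increments": [[0,0,1,0,0,0],[-2,0,1,0,0,0],[-4,0,1,0,0,0],[-6,0,1,0,0,0],[-8,0,1,0,0,0],[-10,0,1,0,0,0],[-12,0,1,0,0,0],[-14,0,1,0,0,0],[-16,0,1,0,0,0],[-18,0,1,0,0,0],[-20,0,1,0,0,0],[-20,0,1,0,0,0]]}}

```text
clock: 4.8
tool_pos: [490.6, 239.1, 35.2]
ee_rot: [-0.0, -0.129, 0.992, 0.0]
force: [-3.3, -1.5, 13.0]
opening: -0.2
```

```bash
python3 - <<'E'
from h import *
s,im,d=grab("wrist","w4"); side=eyes.capture("side")[0][:,:,::-1]
a=cv2.resize(side[330:430,265:415],(600,400),interpolation=cv2.INTER_CUBIC)
b=cv2.resize(im[230:430,260:400,::-1],(196,280)); b=np.vstack([b,np.zeros((120,196,3),np.uint8)])
cv2.imwrite("pics/c4.png",np.hstack([a,b]))
print(s["clock"],s["tool_pos"],s["force"])
E
```

```text
4.8 [490.63560196 239.0517076   35.18515677] [-3.34021439 -1.47780111 12.95889892]
```

View pics/c4.png

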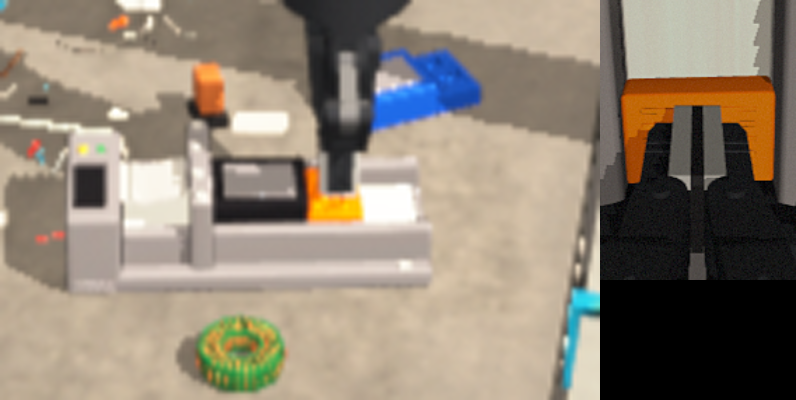

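The pack has moved with the finger and its nose is entering under the bridge. It is about 8.5 mm down, at 13 N. I keep sliding.

Emit:
{"api": "send_rows", "payload": {"increments": [[-2,0,0,0,0,0],[-4,0,0,0,0,0],[-6,0,0,0,0,0],[-8,0,0,0,0,0],[-10,0,0,0,0,0],[-12,0,0,0,0,0],[-14,0,0,0,0,0],[-16,0,0,0,0,0],[-18,0,0,0,0,0],[-20,0,0,0,0,0],[-22,0,0,0,0,0],[-24,0,0,0,0,0],[-26,0,0,0,0,0],[-28,0,0,0,0,0],[-30,0,0,0,0,0],[-32,0,0,0,0,0],[-34,0,0,0,0,0],[-34,0,0,0,0,0]]}}

```text
clock: 6.4
tool_pos: [522.3, 247.4, 34.7]
ee_rot: [-0.001, -0.129, 0.992, -0.0]
force: [-5.2, -0.6, 10.4]
opening: 0.3
```

```bash
python3 - <<'E'
from h import *
s,im,d=grab("wrist","w5"); side=eyes.capture("side")[0][:,:,::-1]
a=cv2.resize(side[330:430,265:415],(600,400),interpolation=cv2.INTER_CUBIC)
b=cv2.resize(im[230:430,260:400,::-1],(196,280)); b=np.vstack([b,np.zeros((120,196,3),np.uint8)])
cv2.imwrite("pics/c5.png",np.hstack([a,b]))
print(s["clock"],s["tool_pos"],s["force"])
E
```

```text
6.4 [522.27537953 247.37356674  34.66218866] [-5.2357141  -0.61433553 10.38830421]
```

View pics/c5.png

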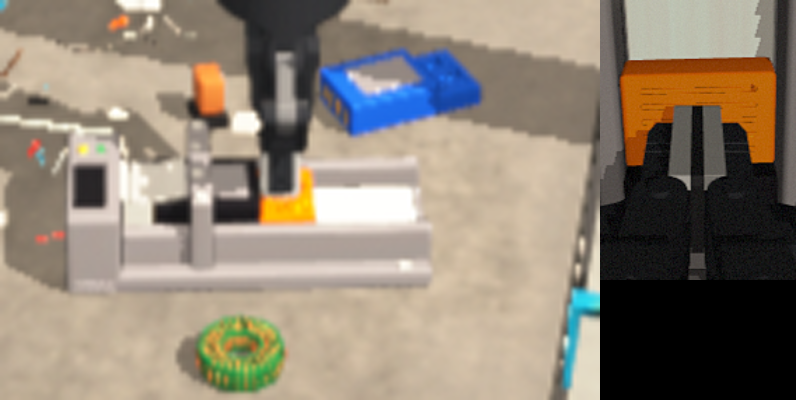

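The pack is under the bridge and the finger has slid up near the riser. I go on slowly to the stop.

Emit:
{"api": "send_rows", "payload": {"increments": [[-2,0,0,0,0,0],[-3,0,0,0,0,0],[-4,0,0,0,0,0],[-5,0,0,0,0,0],[-6,0,0,0,0,0],[-7,0,0,0,0,0],[-8,0,0,0,0,0],[-8,0,0,0,0,0]]}}

```text
clock: 7.17
tool_pos: [529.6, 249.3, 34.5]
ee_rot: [-0.002, -0.129, 0.992, -0.0]
force: [-5.4, -2.0, 10.5]
opening: 0.0
```

Emit:
{"api": "send_rows", "payload": {"increments": [[-1,0,0,0,0,0],[-2,0,0,0,0,0],[-3,0,0,0,0,0],[-4,0,0,0,0,0],[-4,0,0,0,0,0]]}}

```text
clock: 7.58
tool_pos: [533.7, 250.4, 34.6]
ee_rot: [-0.001, -0.129, 0.992, -0.0]
force: [-4.6, -1.9, 9.9]
opening: -0.2
```

Emit:
{"api": "send_rows", "payload": {"increments": [[-1,0,0,0,0,0],[-2,0,0,0,0,0],[-3,0,0,0,0,0],[-3,0,0,0,0,0]]}}

```text
clock: 7.92
tool_pos: [536.7, 251.2, 34.6]
ee_rot: [-0.001, -0.129, 0.992, -0.0]
force: [-5.1, -1.4, 9.2]
opening: 0.2
```

Emit:
{"api": "send_rows", "payload": {"increments": [[-1,0,0,0,0,0],[-2,0,0,0,0,0],[-2,0,0,0,0,0]]}}

```text
clock: 8.17
tool_pos: [538.6, 251.7, 34.6]
ee_rot: [-0.001, -0.129, 0.992, -0.0]
force: [-4.7, -0.6, 10.7]
opening: -0.3
```

```bash
python3 - <<'E'
from h import *
s,im,d=grab("wrist","w6"); side=eyes.capture("side")[0][:,:,::-1]
a=cv2.resize(side[345:415,275:375],(560,392),interpolation=cv2.INTER_CUBIC)
w5=cv2.imread("pics/w5.png")
f=lambda x:cv2.resize(x[230:370,265:400],(236,245))
b=np.vstack([f(w5),f(im[:,:,::-1])]); a=np.vstack([a,np.zeros((98,560,3),np.uint8)])
cv2.imwrite("pics/c6.png",np.hstack([a,b]))
for t in("w3","w4","w5","w6"):
    x=cv2.cvtColor(cv2.imread(f"pics/{t}.png"),cv2.COLOR_BGR2HSV)
    m=(x[...,1]>150)&(x[...,0]>5)&(x[...,0]<22)&(x[...,2]>60)
    r_=[np.where(m[200:340,u])[0]+200 for u in(290,295,362,366)]
    print(t,[(q.min(),q.max()) if len(q) else None for q in r_])
print(s["clock"],s["tool_pos"],s["force"])
E
```

```text
w3 [(np.int64(277), np.int64(339)), (np.int64(277), np.int64(323)), (np.int64(275), np.int64(321)), (np.int64(275), np.int64(339))]
w4 [(np.int64(286), np.int64(339)), (np.int64(286), np.int64(322)), (np.int64(285), np.int64(321)), (np.int64(284), np.int64(339))]
w5 [(np.int64(273), np.int64(339)), (np.int64(273), np.int64(322)), (np.int64(271), np.int64(321)), (np.int64(271), np.int64(339))]
w6 [(np.int64(273), np.int64(339)), (np.int64(273), np.int64(322)), (np.int64(271), np.int64(321)), (np.int64(271), np.int64(339))]
8.1667 [538.59881875 251.69422224  34.64595209] [-4.71861984 -0.64869519 10.72531654]
```

View pics/c6.png

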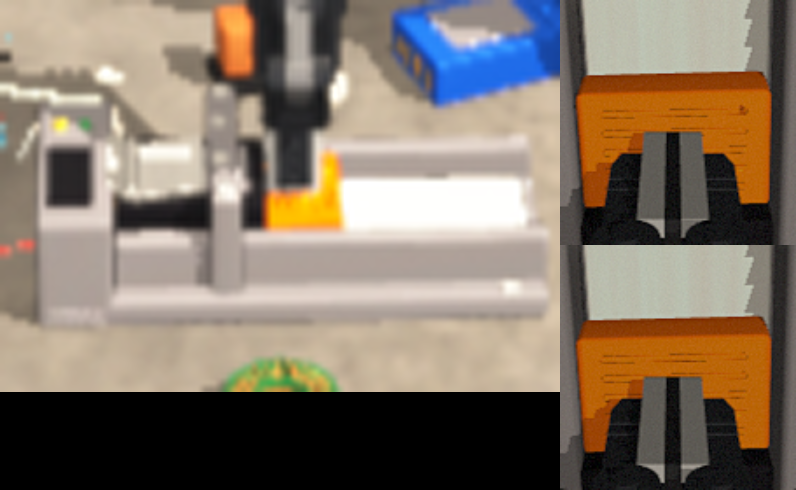

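The rear edge of the step sits at the same wrist pixel in both views (v≈272). So the finger is on the riser and the pack moves with it: about 62 mm so far, which is close to home. I continue 1–2 mm at a time until the force rises.

Emit:
{"api": "send_rows", "payload": {"increments": [[-0.5,0,0,0,0,0],[-1,0,0,0,0,0],[-1.5,0,0,0,0,0],[-1.5,0,0,0,0,0]]}}

```text
clock: 8.6
tool_pos: [539.3, 251.9, 34.5]
ee_rot: [-0.002, -0.129, 0.992, -0.0]
force: [-6.3, -2.1, 10.6]
opening: -0.1
```

Emit:
{"api": "send_rows", "payload": {"increments": [[-0.5,0,0,0,0,0],[-1,0,0,0,0,0],[-1.5,0,0,0,0,0],[-1.5,0,0,0,0,0]]}}

```text
clock: 8.93
tool_pos: [539.4, 251.9, 34.2]
ee_rot: [-0.003, -0.129, 0.992, -0.0]
force: [-9.2, -1.0, 12.3]
opening: 0.1
```

Emit:
{"api": "send_rows", "payload": {"increments": [[-1,0,0,0,0,0],[-2,0,0,0,0,0],[-2,0,0,0,0,0],[-2,0,0,0,0,0]]}}

```text
clock: 9.27
tool_pos: [539.4, 252.0, 34.0]
ee_rot: [-0.005, -0.129, 0.992, -0.001]
force: [-13.0, -3.6, 15.2]
opening: -0.3
```

It's firmly stopped: no advance, and the forward force is up to 13 N. I relax the push, then lift straight off.

Emit:
{"api": "send_rows", "payload": {"increments": [[2,0,0,0,0,0],[3.5,0,0,0,0,0],[3.5,0,0,0,0,0],[3.5,0,-2,0,0,0],[3.5,0,-4,0,0,0],[4,0,-7,0,0,0],[4.5,0,-11,0,0,0],[4.5,0,-20,0,0,0],[4.5,0,-40,0,0,0],[4.5,0,-70,0,0,0],[4.5,0,-100,0,0,0],[4.5,0,-100,0,0,0],[4.5,0,-100,0,0,0]]}}

```text
clock: 10.35
tool_pos: [543.1, 252.9, 137.2]
ee_rot: [0.003, -0.129, 0.992, 0.001]
force: [0.8, -0.1, -1.7]
opening: 0.2
```

Emit:
{"api": "send_rows", "payload": {"increments": [[-30,0,-40,0,0,0],[-60,0,-70,0,0,0],[-70,0,-70,0,0,0],[-70,0,-70,0,0,0],[-70,0,-70,0,0,0]]}}

```text
clock: 10.77
tool_pos: [608.4, 269.9, 203.2]
ee_rot: [-0.0, -0.128, 0.992, -0.0]
force: [0.0, -1.3, -0.7]
opening: -0.1
```

```bash
python3 - <<'E'
from h import *
s,im,d=grab("wrist","w7"); side=eyes.capture("side")[0][:,:,::-1]
a=cv2.resize(side[345:415,275:375],(400,280),interpolation=cv2.INTER_CUBIC)
a=np.vstack([a,np.zeros((320,400,3),np.uint8)])
b=cv2.resize(im[60:360,230:430,::-1],(400,600),interpolation=cv2.INTER_CUBIC)
cv2.imwrite("pics/c7.png",np.hstack([a,b]))
x=cv2.cvtColor(im,cv2.COLOR_RGB2HSV); m=(x[...,1]>150)&(x[...,0]>5)&(x[...,0]<22)&(x[...,2]>60); m[:,:260]=0;m[:,400:]=0
v,u=np.where(m); print("orange",u.min(),u.max(),np.percentile(v,[1,50,99]))
uu,vv=int(np.median(u)),int(np.median(v)); print("step", dep(s,d,uu,vv).round(1))
print(s["clock"],s["tool_pos"],s["force"])
E
```

```text
orange 262 389 [104. 127. 370.]
step [537.3 252.   39.5]
10.7667 [608.44092976 269.85722734 203.17641449] [ 0.00665187 -1.29874141 -0.73809511]
```

View pics/c7.png

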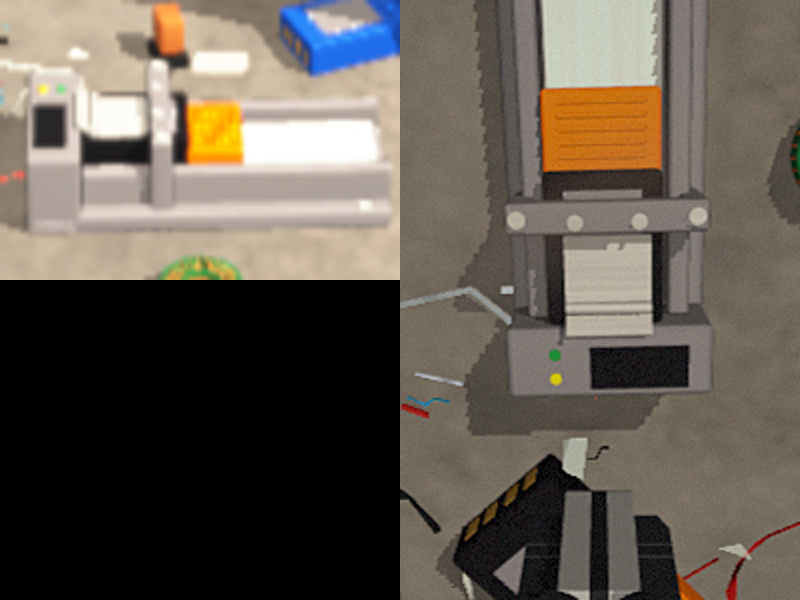

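The body reaches the end block under the leaf spring, and the step is at about 39 mm, i.e. clamped about 5–6 mm down. I'll check numerically that the nose is at the stop before handing in.

```bash
python3 - <<'E'
from h import *
s=status.observe(); u=np.array([.9666,.2563])
x=lambda U,V,z: onz(s,U,V,z)[:2]@u
rear=x(330,60+88/2,38.5); riser=x(330,60+170/2,38.5); br=x(330,60+198/2,57); stop=x(330,60+324/2,51); end=x(330,60+393/2,51)
print("step len",riser-rear,"riser->bridge edge (10)",br-riser,"riser->stop face (60)",stop-riser,"riser->block end(90)",end-riser,"bridge->stop",stop-br)
E
```

```text
step len 29.736571725835688 riser->bridge edge (10) 8.613615402346113 riser->stop face (60) 58.10031445563493 riser->block end(90) 87.15888256743222 bridge->stop 49.48669905328882
```

```bash
python3 -c "
from bench import r,status
print(r.close_job(), status.observe()['clock'])"
```

```text
the job is handed in; nothing more can be done
the job is handed in; nothing more can be done
```

The battery pack is in the bench charger, with its nose against the end block, and it stayed clamped there after I let go. I handed the job in at about 11 s of robot time.

**What I did:** with the fingers shut, I pressed the orange thumb step down about 8–9 mm (10–13 N). I then slid the pack about 62 mm forward under the bridge and leaf spring. It stopped advancing with the push at about 13 N, so I eased off and lifted straight up, clear of everything.

**Last checks:**
- **Clamped:** the step's top is at about 39 mm, which is 5–6 mm down as expected. The last picture shows the body under the bridge and leaf spring, right up to the end block.
- **Home:** the riser measured 58 mm from the stop face, where 60 mm is expected at home, and 8.6 mm from the bridge edge, where 10 mm is expected. The pack can't pass the stop, so I put the 1–2 mm down to camera calibration (about 2 mm). The firm stop at the end of the push agrees with that.
- **Bystanders:** the arm touched nothing else that I could see. I didn't re-measure the positions of the relay, toroid, tape measure and jar.

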